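Walk a steel tube into the bench dogs

TASK

Walk the long square steel tube across the bench to the three bench dogs (short round steel pins) without lifting it: first swing its left end round into the corner by the end dog while its right end stays about where it is as the pivot, then swing the right end round, pivoting about the left end, until the tube lies along the two front dogs. Leave the short offcut of the same tube where it lies, and let go of the tube at the end.

Things in the scene. Friction and masses are not known exactly. Their poses are not given: they have to be found in the camera images.
- tube_left (a point): Centre of the left end face (larger y), half-way up (15 mm), of the long plain steel tube lying flat on the bench roughly crosswise to the robot: 260 mm long, 25 wide, 30 high, about 0.3 kg, sliding with ordinary friction. Its +y axis runs along the tube from right end to left end, x across it, z up. Grip it across its 25 mm width, about 35 mm in from an end.
- tube_right (a point): Centre of the same tube's right end face (smaller y), half-way up; same axes. It starts about 260 mm (within 15 mm) from seat_left, so swinging the tube about it brings the left end to seat_left; it may creep up to 30 mm in that swing. Then 110 to 190 mm remain from it to seat_right.
- seat_left (a point): Where the centre of the tube's left end face belongs, 15 mm over the bench, fixed to the dogs: three upright steel pins 20 mm in diameter, 25 high, fixed in the bench. Axes: x away from the robot, across the seated tube; y to the left along it. The end dog's axis is at x 0, y +15 mm (5 mm clear of the seated end); coming from the robot's side the tube meets no dog on the way.
- seat_right (a point): Where the centre of the tube's right end face belongs, 15 mm over the bench: 260 mm from seat_left along its -y; same axes. The two front dogs stand beyond the seated tube, 2 mm clear of its far side: their axes are at x +24.5 mm, and 110 and 175 mm from seat_left (150 and 85 mm from here) along the tube.
- offcut_mid (a point): Centre of the short offcut of the same steel tube, 110 mm long, 25 mm wide, 30 mm high, lying loose on the bench to the right of the long tube; its y axis runs along it. Not to be moved.
Mind the look-alikes: they are no part of the job. What is shaped like the part that bears seat_left but yellow is not meant.

How it is judged:
By the outcome, as a careful person would: the job done as asked, in the order asked, and still so for the second after the job is handed in, with the robot touching nothing.
It also fails if it takes over 54 s, if anything falls off the work surface, if the arm or the gripper's body presses on something with over 40 N, if the wrist force passes 120 N, or if a joint passes its speed limit or range.

ROBOT

A 6-joint arm with a two-finger parallel gripper is mounted at the origin on the work surface. World frame = base frame: x ahead of the robot, y to its left, z up, the work surface at z = 0. Lengths are in m, angles in rad, forces in N, time in s.
With the tool pointing down it reaches from about 0.375 to 0.9 m from the base axis. Payload 3.1 kg.
Tool frame: the origin (TCP) lies between the finger pads; the fingertips stand 19 mm ahead of it and the grasp point (between the pads) is the TCP; z points along the fingers, y is the direction in which the jaws open and shut (so a half turn about z gives the same grasp; the last joint's range is limited). The gripper opens to 85 mm and grips with 20 to 120 N. Pads are 22 mm wide; open, the fingers measure 114 mm over their backs; the gripper's body (76 mm by 85 mm) begins 54 mm behind the grasp point. The pads swing forward as they close: fully open they stand 13 mm farther back than shut.
Start: joints at [-1.421, 0.527, 1.433, -0, 1.181, -0.178], TCP at [0.201, -0.592, 0.227] pointing down, gripper open.
Joint ranges: [-3.08, 3.08], [-0.75, 2.2], [0.22, 2.44], [-1.43, 4.57], [0, 2.65], [-2.85, 2.85]. Speed limits (rad/s): [2.79, 2.79, 3.14, 3.14, 3.14, 3.14].

INTERFACE

Orientations are given as a unit quaternion [x, y, z, w].
In Python, from station import manip, optics, job gives the robot as it stands.
- The arm moves only by the shell command python3 -m inch 'ROWS' [OPENING] [FORCE]. ROWS is JSON, one flat list of numbers, 4 for each row, row after row: the shift along the world's x, y, z in cm, then the turn about the world's z in rad. A call has 1 to 20 rows; each row shifts and turns the commanded pose from where the row before left it; what a row does not reach is not made up. A row lasts 1/8 s, in which the tool goes at most 62.5 mm and 10.7 degrees, less where a joint would pass 70% of its speed; a pose out of reach is approached as far as the arm can. A call with a gripper value outside its range is refused whole. OPENING is the opening in per cent of the stroke, from 0 (shut) to 100 (fully open), set as the call begins (- or left out, the last holds). The fingers move at their own pace and stop on an object; FORCE is the grip in N (left out, the last holds). Time passes only in rows, so rows that do not move let the fingers close. It gives the time, the measured TCP pose, the force and the opening at its end, in the units of the state.
- manip.sense(): the state, without advancing time (a new reading comes with each control period).
- optics.snapshot(name): name is "scene" or "side" or "wrist"; returns (picture, depth): 400x640x3 uint8, red, green, blue; 400x640 float32, m along the optical axis (not along the pixel's ray), 0 where there is no reading.
- optics.camera_model(name): a dict with "mtx" (3x3 intrinsics, pixels), "dist_coeffs" ([k1, k2, p1, p2, k3] as OpenCV has them; the pictures are not rectified), "camera_from_world" (4x4, takes a point from world to camera coordinates); the wrist camera has in their place "tool_from_camera" (4x4, takes a point from camera to tool coordinates, whose origin is the TCP and whose axes are the flange's). Camera axes: x right, y up, looking along -z (the intrinsics and any distortion apply to the point x, -y, -z); pixel columns grow to the right and rows downward; lengths in m; the calibration is good to about 2 mm. A picture is of the moment at which its call begins: read the wrist's pose just before it. camera_model takes no time and is no camera call.
- job.sign_off(): hands the job in, once; it reports no verdict.
The state is a dict: "t": time; "q": joint angles; "qd": joint speeds; "tau": joint torques, N m; "tcp_pos": TCP position; "tool_rot": TCP orientation; "force": force on the tool from outside, world axes, zero at the start; "ft_torque": the same for the moment, N m; "finger_gap": opening from 0.0 (shut) to 1.0 (fully open).
Only numpy, scipy, OpenCV 4.12 (cv2) and the standard library are available. Lean on these libraries where they do the work, as an engineer would, in place of code of your own. Each camera call takes 0.05 s, during which the arm holds its last target.

## Working session

There is one attempt and no reset: what is moved stays moved. The work goes in short steps, Python scripts to look and compute and a shell command to move; the robot and the scene stay as the last step left them, time stands still between calls to the robot, and variables do not carry over. Pictures are saved under pics/ and viewed, and the job is handed in when it is done.

```bash
ls && mkdir -p pics && python3 - <<'E'
from station import manip, optics
import cv2
s=manip.sense();print(s['t'],s['tcp_pos'],s['tool_rot'],s['force'],s['finger_gap'])
for n in ("scene","side"):
    p,d=optics.snapshot(n); cv2.imwrite(f'pics/{n}0.png',p[:,:,::-1]); 
    import numpy as np; np.savez(f'pics/{n}0.npz',p=p,d=d)
    print(n,optics.camera_model(n))
print(optics.camera_model("wrist"))
E
```

```text
pics
0.0 [ 0.20115252 -0.59098188  0.22603606] [ 9.86596658e-01  1.63174363e-01  1.65493247e-05 -1.07730707e-03] [ 0.23670314 -0.89879632  0.24503643] 1.0029398262302571
scene {'mtx': array([[385.81302725,   0.        , 314.64873083],
       [  0.        , 385.81302725, 205.07374885],
       [  0.        ,   0.        ,   1.        ]]), 'dist_coeffs': array([-0.06412455,  0.        ,  0.        ,  0.        ,  0.        ]), 'camera_from_world': array([[ 0.60467587,  0.79647045, -0.00138376, -0.41122292],
       [-0.51929843,  0.39556455,  0.75753405,  0.20460326],
       [ 0.60390085, -0.45734397,  0.65279419, -1.36327612],
       [ 0.        ,  0.        ,  0.        ,  1.        ]])}
side {'mtx': array([[486.96367597,   0.        , 314.77598308],
       [  0.        , 486.96367597, 194.03190224],
       [  0.        ,   0.        ,   1.        ]]), 'dist_coeffs': array([-0.07933179,  0.        ,  0.        ,  0.        ,  0.        ]), 'camera_from_world': array([[-0.98669395, -0.16167494,  0.01721211,  0.55867162],
       [ 0.11815606, -0.64029802,  0.75898458, -0.03670119],
       [-0.11168791,  0.75091921,  0.65088106, -1.42078188],
       [ 0.        ,  0.        ,  0.        ,  1.        ]])}
{'mtx': array([[325.7176332 ,   0.        , 320.81999773],
       [  0.        , 325.7176332 , 199.30737577],
       [  0.        ,   0.        ,   1.        ]]), 'dist_coeffs': array([-0.06203692,  0.        ,  0.        ,  0.        ,  0.        ]), 'tool_from_camera': array([[ 2.28455851e-04,  9.58114184e-01,  2.86386378e-01,
         7.25539537e-02],
       [ 9.99999835e-01, -3.70055311e-04,  4.40312245e-04,
        -1.37730720e-04],
       [ 5.27848207e-04,  2.86386230e-01, -9.58114110e-01,
        -1.46752014e-01],
       [ 0.00000000e+00,  0.00000000e+00,  0.00000000e+00,
         1.00000000e+00]])}
```

View pics/scene0.png

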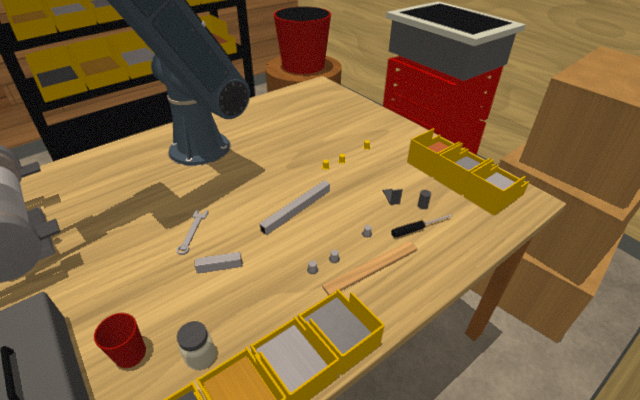

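View pics/side0.png

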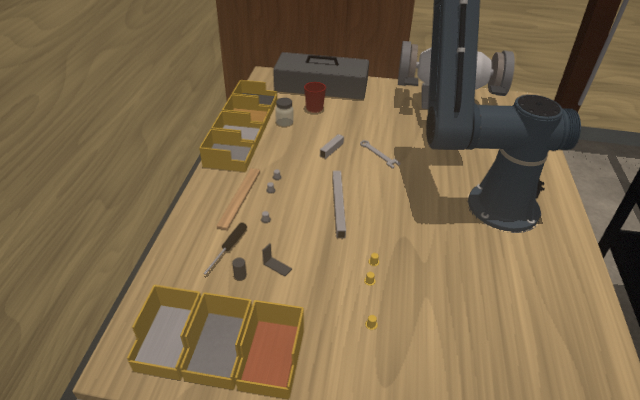

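The scene view shows the long tube from (264,228) to (327,187) and the offcut at (218,262). There are two sets of three pins: grey steel at (312,267), (334,256), (367,231), and yellow at (326,164), (342,159), (367,145). The steel set fits, since the task says yellow isn't meant. I'll confirm this in an enlarged crop.

```bash
python3 - <<'E'
import numpy as np,cv2
a=np.load('pics/scene0.npz')['p'][:,:,::-1]; b=np.load('pics/side0.npz')['p'][:,:,::-1]
cv2.imwrite('pics/crop_scene.png',cv2.resize(a[130:290,180:420],None,fx=3.3,fy=3.3,interpolation=cv2.INTER_CUBIC))
cv2.imwrite('pics/crop_side.png',cv2.resize(b[125:285,230:400],None,fx=3.6,fy=3.6,interpolation=cv2.INTER_CUBIC))
E
```

```text
(no output)
```

View pics/crop_scene.png

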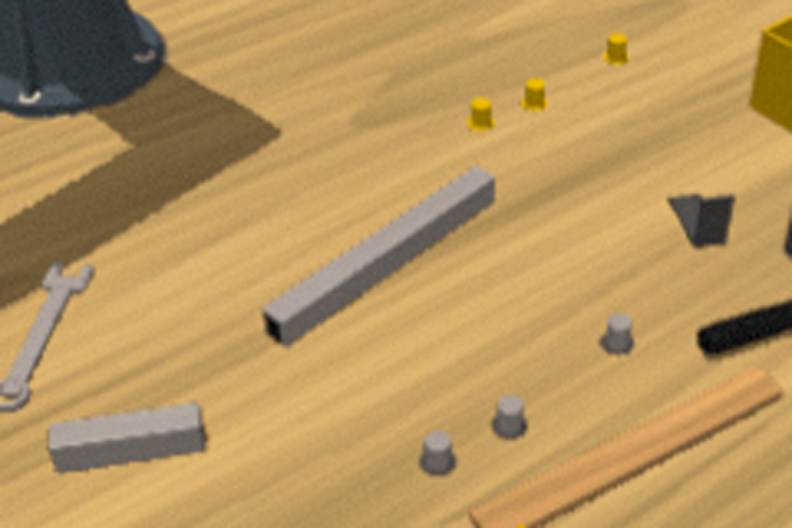

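View pics/crop_side.png

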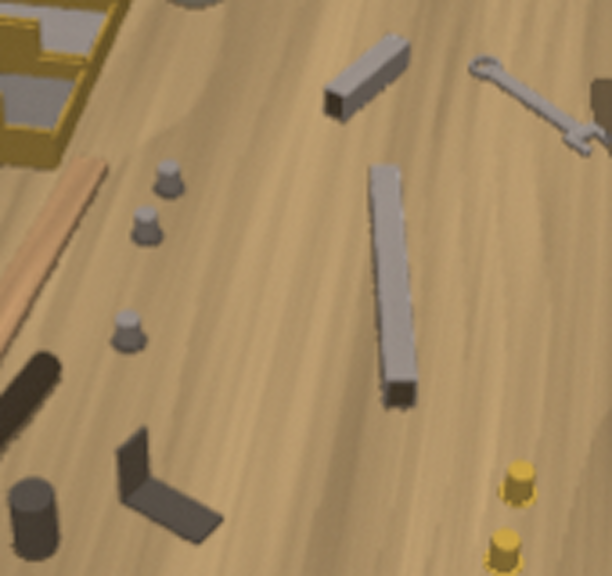

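The crops confirm it: three grey steel pins in the two-plus-one layout, and a separate yellow set. Next I'll measure, using colour masks and back-projection.

```bash
cat > h.py <<'E'
import numpy as np,cv2
def undist(m,uv):
    return cv2.undistortPoints(np.float64(uv).reshape(-1,1,2),m['mtx'],m['dist_coeffs']).reshape(-1,2)
def c2w(m,T=None):
    return np.linalg.inv(m['camera_from_world']) if T is None else T
def plane(m,uv,z,T=None):
    n=undist(m,uv); R=c2w(m,T); d=np.c_[n[:,0],-n[:,1],-np.ones(len(n))]@R[:3,:3].T; o=R[:3,3]
    return o+d*((z-o[2])/d[:,2])[:,None]
def backproj(m,d,T=None):
    v,u=np.mgrid[:400,:640]; n=undist(m,np.c_[u.ravel(),v.ravel()].astype(float)); z=d.ravel()
    R=c2w(m,T); P=np.c_[n[:,0]*z,-n[:,1]*z,-z]@R[:3,:3].T+R[:3,3]
    P[z==0]=np.nan
    return P.reshape(400,640,3)
E
python3 - <<'E'
from h import *
from station import optics
for n in ("scene","side"):
    f=np.load(f'pics/{n}0.npz');p,d=f['p'],f['d'];m=optics.camera_model(n)
    hsv=cv2.cvtColor(p,cv2.COLOR_RGB2HSV); P=backproj(m,d)
    wood=P[...,2][(np.abs(P[...,0]-.5)<.15)&(np.abs(P[...,1])<.2)&(hsv[...,1]>90)]
    print(n,'wood z',np.nanmedian(wood),np.nanstd(wood))
    M=((hsv[...,1]<60)&(hsv[...,2]>50)&(P[...,2]<.06)&(P[...,0]>.25)&(P[...,0]<.95)&(np.abs(P[...,1])<.5)).astype(np.uint8)
    k,L,S,C=cv2.connectedComponentsWithStats(M)
    for i in range(1,k):
        if S[i,4]<30: continue
        q=P[L==i]; zt=np.nanpercentile(q[:,2],97)
        cnt=max(cv2.findContours((L==i).astype(np.uint8),0,2)[0],key=len)
        # top pixels by ray/plane
        print(i,S[i],C[i].round(1),'zmax',zt.round(4),'plane xy',plane(m,C[i:i+1],.015)[0,:2].round(4))
        sel=(L==i)&(P[...,2]>zt-.006)
        vv,uu=np.nonzero(sel)
        h=.03 if S[i,4]>250 else .025
        W=plane(m,np.c_[uu,vv],h)[:,:2].astype(np.float32)
        r=cv2.minAreaRect(W*1000); print('   top rect mm',np.round(r[0],1),np.round(r[1],1),round(r[2],1),len(W))
E
```

```text
scene wood z -0.0007901986422877982 0.0017784422297568137
1 [260 181  70  53 946] [294.7 206.9] zmax 0.0309 plane xy [0.4848 0.0771]
   top rect mm [488.   82.4] [ 27.7 259.5] 9.7 561
2 [384 189  12  15  85] [389.  194.5] zmax 0.0488 plane xy [0.6076 0.3309]
   top rect mm [612.  339.4] [ 2.9 13.8] 44.1 5
4 [418 190  13  17  92] [424.1 196.4] zmax 0.0508 plane xy [0.6769 0.4075]
   top rect mm [677.4 410.3] [27.  31.4] 12.6 56
17 [177 210  31  45 326] [190.9 232. ] zmax 0.0097 plane xy [ 0.4005 -0.2011]
   top rect mm [ 411.8 -201.9] [ 34.7 160.2] 45.7 300
18 [424 215  27  10  44] [437.3 219.1] zmax 0.0217 plane xy [0.7648 0.3602]
   top rect mm [768.8 347.9] [85.1  4.2] 76.9 15
19 [362 225  10  12  79] [367.  231.1] zmax 0.0255 plane xy [0.681  0.1736]
   top rect mm [680.1 173.8] [15.7 22.7] 28.7 32
20 [330 250   9  13  88] [334.  256.1] zmax 0.0255 plane xy [0.6962 0.048 ]
   top rect mm [694.8  48.7] [14.8 19.9] 50.3 40
21 [195 252  47  21 666] [217.7 262.2] zmax 0.0317 plane xy [ 0.5395 -0.1914]
   top rect mm [ 543.4 -190.9] [108.3  27.3] 64.7 370
22 [308 261  10  13  95] [312.
[... 3054 characters left out ...]
lane xy [0.4835 0.0831]
   top rect mm [484.1  89.2] [ 24.6 258.7] 10.2 469
12 [267 183   8  10  59] [270.3 187.7] zmax 0.0262 plane xy [0.6907 0.0587]
   top rect mm [692.7  58.4] [14.8 19. ] 13.1 23
13 [262 211   8  11  70] [265.3 216.5] zmax 0.027 plane xy [0.6756 0.1823]
   top rect mm [675.3 183.2] [16.8 19.7] 26.6 28
16 [204 248  22  26  67] [214.5 260.6] zmax 0.0184 plane xy [0.7634 0.3637]
   top rect mm [759.2 370.6] [92.9  5.4] 74.8 63
18 [233 258  12  10  85] [238.2 262.5] zmax 0.0537 plane xy [0.7028 0.3589]
   top rect mm [699.4 366.2] [26.4 27.1] 67.5 75
19 [265 258  26  17 204] [277.7 266.1] zmax 0.0087 plane xy [0.6025 0.3528]
   top rect mm [601.  360.9] [26.1 62. ] 64.3 157
```

Both views match the layout: tube about 260 mm long, pins about 25 mm high, and tube_right to seat_left about 265 mm. They disagree by 5–9 mm in y, though, so I'll bring the wrist camera overhead for a better measurement.

```bash
python3 -m inch '[2.7,4.7,0.5,0.089, 2.7,4.7,0.5,0.089, 2.7,4.7,0.5,0.089, 2.7,4.7,0.5,0.089, 2.7,4.7,0.5,0.089, 2.7,4.7,0.5,0.089, 2.7,4.7,0.5,0.089, 2.7,4.7,0.5,0.089, 2.7,4.7,0.5,0.089, 2.7,4.7,0.5,0.089, 2.7,4.7,0.5,0.089, 2.7,4.7,0.5,0.089, 2.7,4.7,0.5,0.089, 2.7,4.7,0.5,0.089, 0,0,0,0, 0,0,0,0]' && python3 - <<'E'
from station import manip, optics
import cv2,numpy as np
s=manip.sense();p,d=optics.snapshot("wrist")
np.savez('pics/w1.npz',p=p,d=d,pos=s['tcp_pos'],rot=s['tool_rot']);cv2.imwrite('pics/w1.png',p[:,:,::-1])
print(s['t'],s['tcp_pos'],s['q'].round(3),abs(s['qd']).max())
E
```

```text
t: 2.1
tcp_pos: [0.5785, 0.0662, 0.2963]
tool_rot: [0.706, 0.708, -0.001, -0.001]
force: [-0.1, -0.2, 1.1]
finger_gap: 0.998
2.1 [0.57848947 0.066241   0.29630252] [-7.700e-02  3.980e-01  1.456e+00 -1.000e-03  1.290e+00 -8.100e-02] 0.026411224303301818
```

View pics/w1.png

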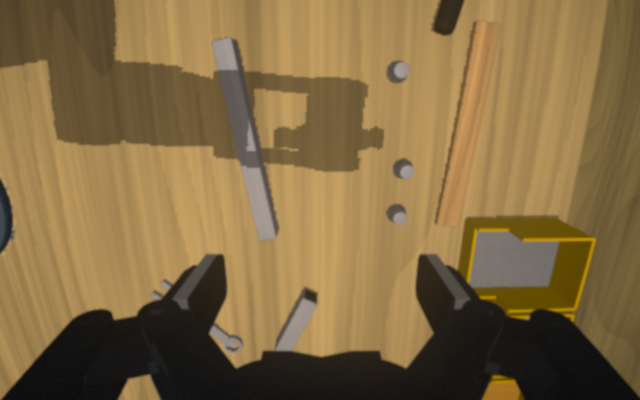

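The wrist view shows the tube from (225,40) to (267,238), steel pins at (398,71), (403,170) and (397,214), and the offcut at (297,320).

```bash
cat >> h.py <<'E'
from scipy.spatial.transform import Rotation as Ro
def wristT(m,pos,rot):
    T=np.eye(4);T[:3,:3]=Ro.from_quat(rot).as_matrix();T[:3,3]=pos
    return T@m['tool_from_camera']
E
python3 - <<'E'
from h import *
from station import optics
f=np.load('pics/w1.npz');p,d=f['p'],f['d'];m=optics.camera_model('wrist');T=wristT(m,f['pos'],f['rot'])
P=backproj(m,d,T);hsv=cv2.cvtColor(p,cv2.COLOR_RGB2HSV)
print('cam',T[:3,3])
print('wood z',np.nanmedian(P[100:200,280:380,2]))
M=((hsv[...,1]<75)&(P[...,2]<.07)&(P[...,2]>.005)&(hsv[...,2]>40)).astype(np.uint8);M[240:]=0
k,L,S,C=cv2.connectedComponentsWithStats(M)
for i in range(1,k):
    if S[i,4]<40: continue
    q=P[L==i];print(i,S[i],C[i].round(1),np.nanpercentile(q[:,2],[5,50,95]).round(4))
    h=.03 if S[i,4]>800 else .025
    sel=(L==i)&(P[...,2]>h-.006); vv,uu=np.nonzero(sel)
    W=plane(m,np.c_[uu,vv],h,T)[:,:2].astype(np.float32)*1000
    r=cv2.minAreaRect(W);print('   rect',np.round(r[0],1),np.round(r[1],1),round(r[2],1),'mean',W.mean(0).round(1),len(W), 'bright mean', end=' ')
    g=p.mean(2); t=(L==i)&(g>150); vv,uu=np.nonzero(t)
    if len(vv): W=plane(m,np.c_[uu,vv],h,T)[:,:2].astype(np.float32)*1000; r=cv2.minAreaRect(W);print(W.mean(0).round(1),np.round(r[0],1),np.round(r[1],1))
big=cv2.resize(p[30:250,200:460,::-1],None,fx=3,fy=2.7,interpolation=cv2.INTER_CUBIC);cv2.imwrite('pics/w1c.png',big)
E
```

```text
cam [0.57860832 0.13891702 0.44301999]
wood z -0.00013686897203551984
1 [ 212   37   66  203 4596] [244.9 135.2] [0.0135 0.0298 0.0313]
   rect [482.3  85.8] [ 26.3 258.8] 10.1 mean [480.2  96.6] 4030 bright mean [489.   47.9] [480.7  85.6] [ 21.3 254.1]
2 [390  62  19  18 252] [399.3  70.4] [0.0099 0.0243 0.026 ]
   rect [673.5 178.4] [19.1 18. ] 45.7 mean [673.4 178.5] 213 bright mean [672.5 178.5] [672.3 178.8] [12.8 10.8]
3 [397 163  17  16 219] [404.9 170.5] [0.0098 0.0241 0.0258]
   rect [689.   53.7] [18.8 18.7] 0.4 mean [689.   53.3] 175 bright mean [687.6  53.6] [687.6  54. ] [12.2  8.2]
4 [  0 190   9  50 321] [  3.1 218.1] [0.0092 0.0128 0.0146]Traceback (most recent call last):
  File "<stdin>", line 14, in <module>
  File "h.py", line 7, in plane
    n=undist(m,uv); R=c2w(m,T); d=np.c_[n[:,0],-n[:,1],-np.ones(len(n))]@R[:3,:3].T; o=R[:3,3]
  File "h.py", line 3, in undist
    return cv2.undistortPoints(np.float64(uv).reshape(-1,1,2),m['mtx'],m['dist_coeffs']).reshape(-1,2)
           ~~~~~~~~~~~~~~~~~~~^^^^^^^^^^^^^^^^^^^^^^^^^^^^^^^^^^^^^^^^^^^^^^^^^^^^^^^^^^
cv2.error: OpenCV(4.12.0) /io/opencv/modules/calib3d/src/undistort.dispatch.cpp:347: error: (-215:Assertion failed) CV_IS_MAT(_src) && CV_IS_MAT(_dst) && (_src->rows == 1 || _src->cols == 1) && (_dst->rows == 1 || _dst->cols == 1) && _src->cols + _src->rows - 1 == _dst->rows + _dst->cols - 1 && (CV_MAT_TYPE(_src->type) == CV_32FC2 || CV_MAT_TYPE(_src->type) == CV_64FC2) && (CV_MAT_TYPE(_dst->type) == CV_32FC2 || CV_MAT_TYPE(_dst->type) == CV_64FC2) in function 'cvUndistortPointsInternal'
```

```bash
cat >> h.py <<'E'
def measure(f,m,T,zmin=.005,vmax=240):
    p,d=f['p'],f['d'];P=backproj(m,d,T);hsv=cv2.cvtColor(p,cv2.COLOR_RGB2HSV)
    M=((hsv[...,1]<75)&(P[...,2]<.07)&(P[...,2]>zmin)&(hsv[...,2]>40)).astype(np.uint8);M[vmax:]=0
    k,L,S,C=cv2.connectedComponentsWithStats(M);out=[]
    for i in range(1,k):
        if S[i,4]<40: continue
        h=.03 if S[i,4]>800 else .025
        vv,uu=np.nonzero((L==i)&(P[...,2]>h-.006))
        if len(vv)<30: continue
        W=plane(m,np.c_[uu,vv],h,T)[:,:2].astype(np.float32)*1000
        out.append((C[i].round(0),len(W),*[np.round(x,1) for x in cv2.minAreaRect(W)]))
    return out
def seat(E,F1,F2):
    A=np.array([[0,15],[24.5,-110],[24.5,-175]]);B=np.array([E,F1,F2])
    a=A-A.mean(0);b=B-B.mean(0)
    th=np.arctan2((a[:,0]*b[:,1]-a[:,1]*b[:,0]).sum(),(a*b).sum())
    R=np.array([[np.cos(th),-np.sin(th)],[np.sin(th),np.cos(th)]])
    t=B.mean(0)-R@A.mean(0)
    return t,t+R@[0,-260],np.degrees(th),(A@R.T+t-B)
E
python3 - <<'E'
from h import *
from station import optics
f=np.load('pics/w1.npz');m=optics.camera_model('wrist');T=wristT(m,f['pos'],f['rot'])
o=measure(f,m,T)
for r in o: print(*r)
dogs=sorted([r[2] for r in o if 120<r[1]<400 and abs(r[2][0]-680)<40],key=lambda c:-c[1])
sl,sr,th,res=seat(*dogs);print('seat_left',sl,'seat_right',sr,'angle deg',th,'res',res.round(1).tolist())
c=np.array([482.3,85.8]);a=np.radians(10.1);l=np.array([-np.sin(a),np.cos(a)])
tl,tr=c+130*l,c-130*l;print('tl',tl,'tr',tr,'tr-sl',np.linalg.norm(tr-sl),'tr-sr',np.linalg.norm(tr-sr))
for r in ((tr,sl),(tl,tl)): pass
print('final dir angle swing1',np.degrees(np.arctan2(*(sl-tr)[::-1])),'grip',tl-35*l)
cv2.imwrite('pics/w1c.png',cv2.resize(f['p'][30:250,200:460,::-1],None,fx=3,fy=2.7,interpolation=cv2.INTER_CUBIC))
E
```

```text
[245. 135.] 4030 [482.3  85.8] [ 26.3 258.8] 10.1
[399.  70.] 213 [673.5 178.4] [19.1 18. ] 45.7
[405. 170.] 175 [689.   53.7] [18.8 18.7] 0.4
[398. 216.] 159 [684.4 -11. ] [18.3 19.8] 46.0
[496. 236.] 288 [828.4 -37.6] [10.7 62.6] 89.8
seat_left [672.3491139  164.62721069] seat_right [654.02822335 -94.72649561] angle deg -4.040693619235202 res [[-0.1, 1.2], [0.0, -0.5], [0.1, -0.7]]
tl [459.50232561 213.7854134 ] tr [505.09767439 -42.1854134 ] tr-sl 265.9783929131364 tr-sr 157.92679865518915
final dir angle swing1 51.037185120408715 grip [465.64016102 179.3278021 ]
```

View pics/w1c.png

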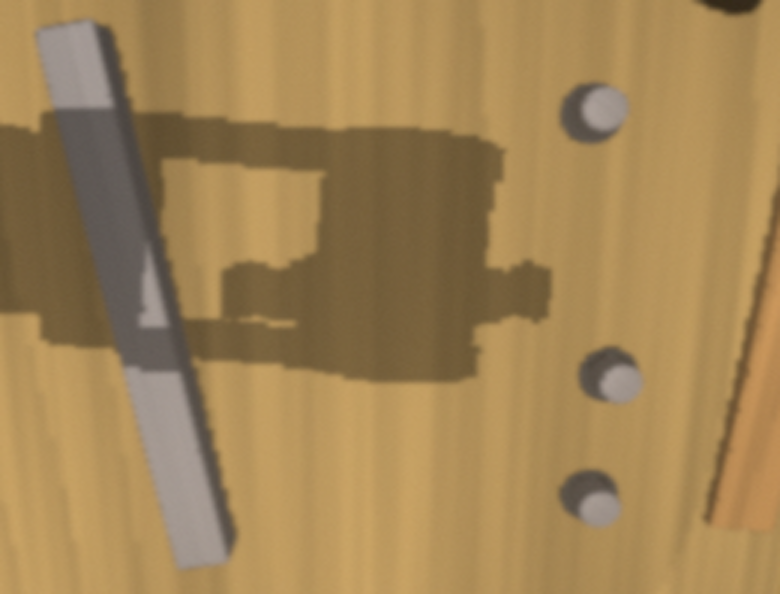

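```bash
python3 - <<'E'
from h import *
from station import optics
f=np.load('pics/w1.npz');m=optics.camera_model('wrist');T=wristT(m,f['pos'],f['rot'])
g=cv2.GaussianBlur(f['p'],(0,0),.8).mean(2)
hs=cv2.cvtColor(f['p'],cv2.COLOR_RGB2HSV)
for r,c in (('E',(401,70)),('F1',(407,172)),('F2',(400,218))):
    u,v=c;w=np.zeros((400,640),bool);w[v-13:v+14,u-13:u+14]=1
    M=(w&(g>115)&(hs[...,1]<75)).astype(np.uint8)
    cn=max(cv2.findContours(M,0,1)[0],key=cv2.contourArea);(x,y),rad=cv2.minEnclosingCircle(cn)
    print(r,(x,y),rad,plane(m,[[x,y]],.025,T)[0].round(4),plane(m,[c],.025,T)[0].round(4))
E
```

```text
E (401.5, 69.69999694824219) 8.095780372619629 [0.6746 0.1788 0.025 ] [0.674  0.1784 0.025 ]
F1 (406.9117736816406, 171.94117736816406) 7.211977958679199 [0.6902 0.0525 0.025 ] [0.6903 0.0524 0.025 ]
F2 (399.22222900390625, 217.3333282470703) 7.22231388092041 [ 0.6846 -0.0107  0.025 ] [ 0.6857 -0.0116  0.025 ]
```

The refined pin spacing checks out (127.1 mm against 127.4, 63.9 against 65). I'll work out swing 1 from this while moving above the left grip point.

```bash
python3 -m inch '[-2.83,2.83,-3,0.043, -2.83,2.83,-3,0.043, -2.83,2.83,-3,0.043, -2.8,2.8,-3,0.043, 0,0,-3,0, 0,0,0,0]' && python3 - <<'E'
from station import manip, optics
from h import *
s=manip.sense();p,d=optics.snapshot("wrist")
np.savez('pics/w2.npz',p=p,d=d,pos=s['tcp_pos'],rot=s['tool_rot']);cv2.imwrite('pics/w2.png',p[:,:,::-1])
m=optics.camera_model('wrist');T=wristT(m,s['tcp_pos'],s['tool_rot'])
R=Ro.from_quat(s['tool_rot']).as_matrix();print('yaw',np.degrees(np.arctan2(R[1,0],R[0,0])),s['tcp_pos'])
for r in measure(dict(p=p,d=d),m,T,vmax=400): print(*r)
sl,sr,th,res=seat((674.4,178.6),(690.2,52.5),(685.3,-11.2));print(sl,sr,th,res.round(1).tolist())
E
```

```text
t: 2.9
tcp_pos: [0.4643, 0.178, 0.1456]
tool_rot: [0.643, 0.766, -0.002, -0.002]
force: [0.4, 0.8, 0.3]
finger_gap: 1.001
yaw 99.93547949468288 [0.46427642 0.17796873 0.14557196]
[628.   6.] 89 [679.3 371.4] [10.6  7.5] 15.3
[594.  41.] 241 [653.5 337.9] [33.4  7.2] 64.8
[323. 248.] 5621 [476.3 114.1] [ 24.4 204. ] 10.1
[543. 226.] 365 [671.7 179.8] [18.4 22.2] 79.7
[492. 389.] 185 [685.6  -8.1] [16.2 22.9] 2.6
[673.36899521 164.22938426] [654.99139786 -95.12031001] -4.053221243156981 [[0.0, 0.6], [-0.2, 0.3], [0.1, -0.9]]
```

View pics/w2.png

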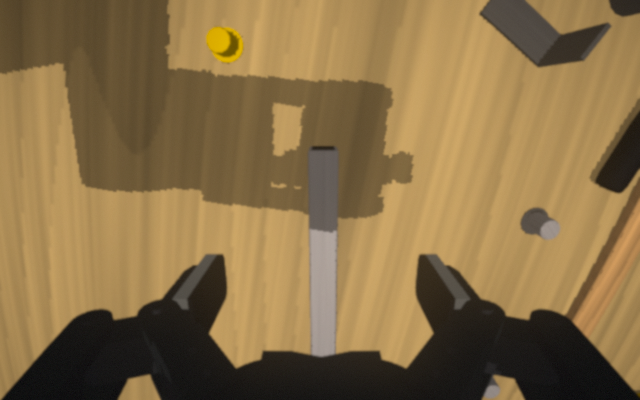

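The tube is centred between the jaws, with its left end face at (323,148). Descending to grip.

```bash
python3 -m inch '[0,0.2,-4,0, 0,0,-4,0, 0,0,-3,0, 0,0,-1.2,0, 0,0,0,0]' && python3 -m inch '[0,0,0,0, 0,0,0,0, 0,0,0,0, 0,0,0,0, 0,0,0,0]' 0 70
```

```text
t: 3.58
tcp_pos: [0.4673, 0.1807, 0.0254]
tool_rot: [0.643, 0.766, 0.0, 0.0]
force: [-0.1, -0.1, -0.6]
finger_gap: 0.998
t: 4.2
tcp_pos: [0.4666, 0.1813, 0.0258]
tool_rot: [0.643, 0.766, 0.0, 0.0]
force: [-1.2, 0.2, 6.6]
finger_gap: 0.006
```

The gap reads 0.006, so the jaws are shut, where about 0.29 was expected. I'll look before doing anything else.

```bash
python3 - <<'E'
from station import manip, optics
from h import *
s=manip.sense();print(s['finger_gap'],s['force'],s['tcp_pos'])
p,d=optics.snapshot("wrist");cv2.imwrite('pics/w3.png',p[:,:,::-1])
p2,_=optics.snapshot("side");cv2.imwrite('pics/s3.png',cv2.resize(p2[100:300,240:440,::-1],None,fx=3,fy=3,interpolation=cv2.INTER_CUBIC))
p2,_=optics.snapshot("scene");cv2.imwrite('pics/sc3.png',cv2.resize(p2[120:300,180:420,::-1],None,fx=3,fy=3,interpolation=cv2.INTER_CUBIC))
print(manip.sense()['finger_gap'])
E
```

```text
0.0062441643500228804 [-1.17294802  0.16369229  6.63450315] [0.46655969 0.18134412 0.02580204]
-0.0019071064485613924
```

View pics/w3.png

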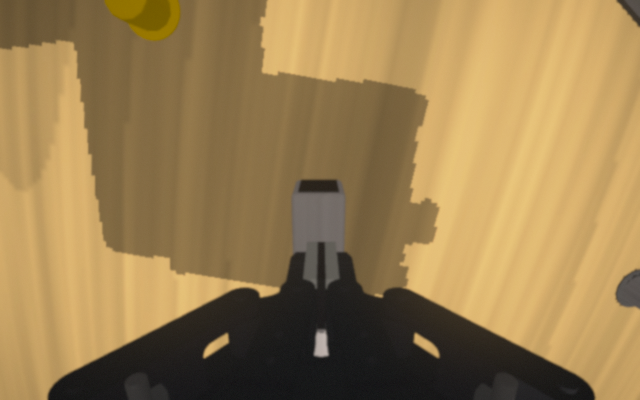

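View pics/s3.png

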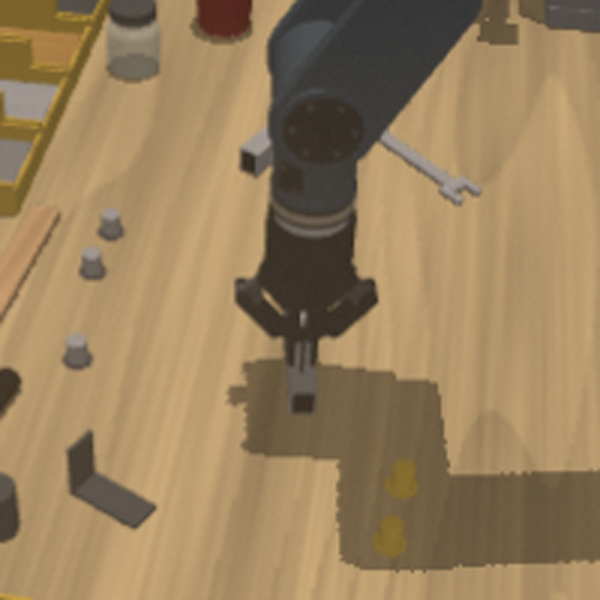

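View pics/sc3.png

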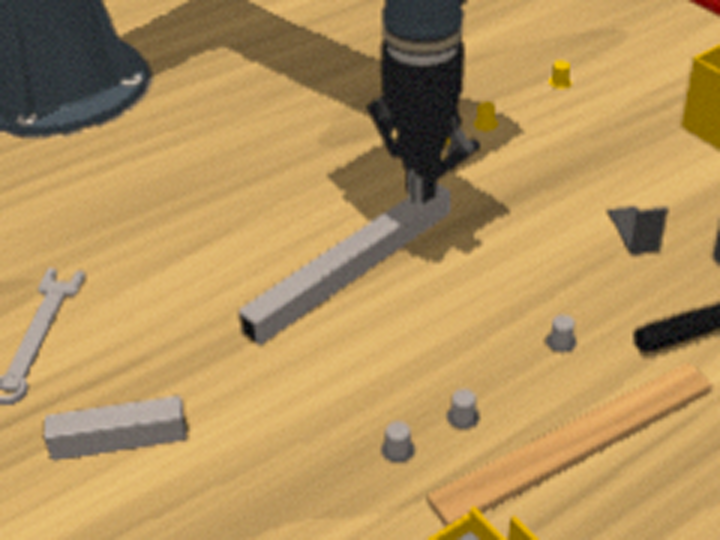

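```bash
python3 - <<'E'
from station import manip, optics
from h import *
s=manip.sense();p,d=optics.snapshot("wrist");m=optics.camera_model('wrist');T=wristT(m,s['tcp_pos'],s['tool_rot'])
P=backproj(m,d,T)
print(s['tcp_pos'],s['q'],'bench',np.nanmedian(P[100:250,450:550,2]),'tube top',np.nanmedian(P[200:235,305:335,2]),'tube xy',np.nanmedian(P[200:235,305:335],axis=(0,1)))
for v in (245,255,265,275): print(v,[np.round(P[v,u],4).tolist() for u in (313,330)])
print((p[245,300:345:4]).tolist())
E
```

```text
[0.46653377 0.18133043 0.02576447] [ 1.47065382e-01  7.07995054e-01  1.88874084e+00  5.85639496e-05
  5.44033590e-01 -2.80712809e-02] bench -0.0003618014079536658 tube top 0.02986131593109201 tube xy [0.46198733 0.20250813 0.02986132]
245 [[0.461, 0.1913, 0.037], [0.4685, 0.1932, 0.0383]]
255 [[0.4613, 0.1913, 0.0472], [0.4683, 0.1926, 0.0472]]
265 [[0.4615, 0.1914, 0.0561], [0.4681, 0.1928, 0.0564]]
275 [[0.4616, 0.1915, 0.0641], [0.4678, 0.1932, 0.0652]]
[[114, 106, 102], [114, 107, 103], [97, 94, 87], [98, 95, 88], [91, 88, 82], [38, 33, 29], [65, 61, 57], [97, 94, 87], [96, 93, 85], [108, 102, 97], [115, 109, 104], [118, 102, 79]]
```

```bash
python3 - <<'E'
from h import *
from station import optics
f=np.load('pics/w2.npz');m=optics.camera_model('wrist')
P=backproj(m,f['d'],m['tool_from_camera'])
for (u,v) in ((215,258),(205,270),(220,280),(190,300),(425,258),(440,270),(460,290),(323,250)): print(u,v,P[v,u].round(4))
r=P[245:330,160:226].reshape(-1,3);r=r[r[:,2]<.05];print('max tool z left finger',np.nanmax(r[:,2]),r[np.nanargmax(r[:,2])])
cv2.imwrite('pics/w2c.png',cv2.resize(f['p'][230:400,140:510,::-1],None,fx=2.1,fy=2.1,interpolation=cv2.INTER_CUBIC))
E
```

```text
215 258 [ 0.0118 -0.0435 -0.0266]
205 270 [ 0.0114 -0.0446 -0.036 ]
220 280 [ 0.0009 -0.0428 -0.0255]
190 300 [ 0.0112 -0.0429 -0.0557]
425 258 [ 0.0111  0.0431 -0.0251]
440 270 [ 0.0107  0.0462 -0.0346]
460 290 [ 0.011   0.048  -0.0494]
323 250 [-0.0526  0.0016  0.117 ]
max tool z left finger -0.016649679781339577 [-0.00021383 -0.0433028  -0.01664968]
```

View pics/w2c.png

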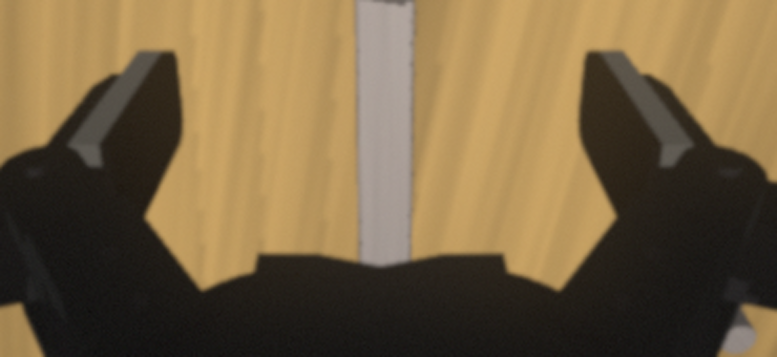

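The jaws closed on top of the tube. The wrist depth shows why: the real fingertips end about 4 mm behind the reported TCP when shut (about 17 mm behind when open), not 19 mm ahead. The grip therefore has to go lower by the reported TCP. I'll back off, open, and check that the tube hasn't moved.

```bash
python3 -m inch '[0,0,4,0, 0,0,4,0, 0,0,0,0, 0,0,0,0]' 100 && python3 - <<'E'
from station import manip, optics
from h import *
s=manip.sense();p,d=optics.snapshot("wrist")
cv2.imwrite('pics/w4.png',p[:,:,::-1])
m=optics.camera_model('wrist');T=wristT(m,s['tcp_pos'],s['tool_rot'])
R=Ro.from_quat(s['tool_rot']).as_matrix();print('yaw',np.degrees(np.arctan2(R[1,0],R[0,0])),s['tcp_pos'],s['force'])
for r in measure(dict(p=p,d=d),m,T,vmax=400): print(*r)
E
```

```text
t: 4.9
tcp_pos: [0.4659, 0.1812, 0.1047]
tool_rot: [0.643, 0.766, -0.0, -0.0]
force: [-0.2, 0.2, 0.4]
finger_gap: 0.846
yaw 100.03187065737492 [0.46590089 0.18116781 0.10472499] [-0.22548566  0.15692611  0.41028404]
[612.  42.] 888 [637.7 329.6] [36.  22.2] 21.1
[320. 254.] 6239 [473.1 134. ] [ 24.5 164. ] 10.0
[570. 247.] 475 [671.2 180.2] [18.3 23.2] 63.1
```

View pics/w4.png

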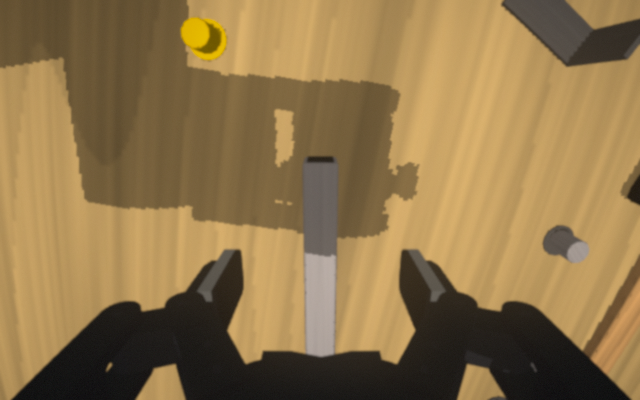

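The tube hasn't moved: its left end is at about (459,215) mm. Descending further to grip.

```bash
python3 -m inch '[0,0,-4,0, 0,0,-3.5,0, 0,0,-1.6,0, 0,0,-0.8,0, 0,0,0,0, 0,0,0,0]' && python3 -m inch '[0,0,0,0, 0,0,0,0, 0,0,0,0, 0,0,0,0]' 0 70
```

```text
t: 5.7
tcp_pos: [0.467, 0.1813, 0.0068]
tool_rot: [0.643, 0.766, 0.001, 0.001]
force: [-0.8, -0.3, -0.6]
finger_gap: 0.999
t: 6.2
tcp_pos: [0.4665, 0.1813, 0.0066]
tool_rot: [0.643, 0.766, 0.0, 0.0]
force: [0.1, -0.2, 4.6]
finger_gap: 0.274
```

Gripped: the gap of 0.274 corresponds to the 25 mm width. Now computing the arc for swing 1.

```bash
python3 - <<'E'
import numpy as np
def u(a): return np.array([np.cos(a),np.sin(a)])
tl=np.array([458.9,214.8]);a0=np.radians(100.05);tr=tl-260*u(a0);tf=np.array([671.7,161.8])
v=tf-tr;a1=np.arctan2(v[1],v[0]);d=np.linalg.norm(v);print(tr,np.degrees(a1),d)
n=16;s=np.linspace(0,1,n+1);G=np.array([tr+(d-260)*t*u(a1)+225.7*u(a0+(a1-a0)*t) for t in s])
c=np.round(G/10,1);D=np.diff(c,axis=0);print(np.round(D,1).tolist(),'turn',(a1-a0)/n, D.sum(0),np.diff(G[[0,-1]],axis=0),G[-1])
E
```

```text
[504.27195477 -41.21051877] 50.48671250063605 263.1452470830618
[[1.2, 0.2], [1.2, 0.1], [1.3, 0.1], [1.2, 0.0], [1.2, -0.1], [1.3, -0.1], [1.2, -0.2], [1.2, -0.3], [1.2, -0.3], [1.1, -0.4], [1.2, -0.4], [1.1, -0.6], [1.0, -0.5], [1.1, -0.6], [1.0, -0.7], [1.0, -0.8]] turn -0.054065159686027986 [18.5 -4.6] [[184.99077184 -45.68796743]] [649.87637972 135.33833721]
```

```bash
python3 -m inch '[1.2,0.2,0,-0.054, 1.2,0.1,0,-0.054, 1.3,0.1,0,-0.054, 1.2,0,0,-0.054, 1.2,-0.1,0,-0.054, 1.3,-0.1,0,-0.054, 1.2,-0.2,0,-0.054, 1.2,-0.3,0,-0.054]' && python3 - <<'E'
from station import manip, optics
from h import *
s=manip.sense();print(s['force'],s['ft_torque'],s['finger_gap'])
p2,_=optics.snapshot("scene");cv2.imwrite('pics/sc5.png',cv2.resize(p2[120:300,180:420,::-1],None,fx=3,fy=3,interpolation=cv2.INTER_CUBIC))
E
```

```text
t: 7.2
tcp_pos: [0.5608, 0.1787, 0.0066]
tool_rot: [0.793, 0.61, -0.003, -0.002]
force: [-5.3, 1.2, 9.3]
finger_gap: 0.275
[-5.3281273   1.21354998  9.25398063] [ 0.33725613  0.96777849 -0.08097081] 0.2750881623879398
```

View pics/sc5.png

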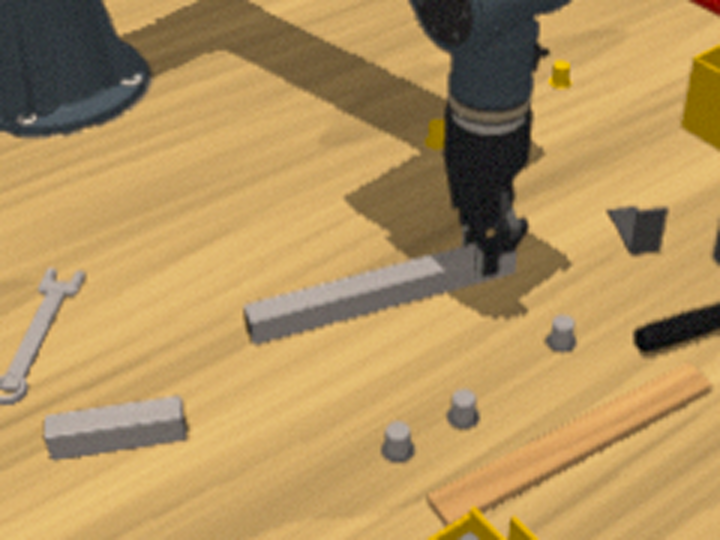

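The right end is staying put and the left end is coming round. Continuing.

```bash
python3 -m inch '[1.2,-0.3,0,-0.054, 1.1,-0.4,0,-0.054, 1.2,-0.4,0,-0.054, 1.1,-0.6,0,-0.054, 1.0,-0.5,0,-0.054, 1.1,-0.6,0,-0.054, 1.0,-0.7,0,-0.054, 1.0,-0.8,0,-0.055, 0,0,0,0, 0,0,0,0]' && python3 - <<'E'
from station import manip, optics
from h import *
s=manip.sense();p,d=optics.snapshot("wrist")
np.savez('pics/w6.npz',p=p,d=d,pos=s['tcp_pos'],rot=s['tool_rot']);cv2.imwrite('pics/w6.png',p[:,:,::-1])
R=Ro.from_quat(s['tool_rot']).as_matrix();print('yaw',np.degrees(np.arctan2(R[1,0],R[0,0])),s['tcp_pos'],s['force'])
for n in ("scene","side"):
    p2,d2=optics.snapshot(n);np.savez(f'pics/{n}6.npz',p=p2,d=d2)
    c=p2[120:300,180:420] if n=="scene" else p2[100:290,220:420]
    cv2.imwrite(f'pics/{n}6.png',cv2.resize(c[:,:,::-1],None,fx=3,fy=3,interpolation=cv2.INTER_CUBIC))
E
```

```text
t: 8.5
tcp_pos: [0.6521, 0.135, 0.0066]
tool_rot: [0.904, 0.427, 0.001, 0.001]
force: [0.2, -0.6, 4.9]
finger_gap: 0.275
yaw 50.50164260021119 [0.6520631  0.13502382 0.00657488] [ 0.16325084 -0.63085814  4.93010833]
```

View pics/scene6.png

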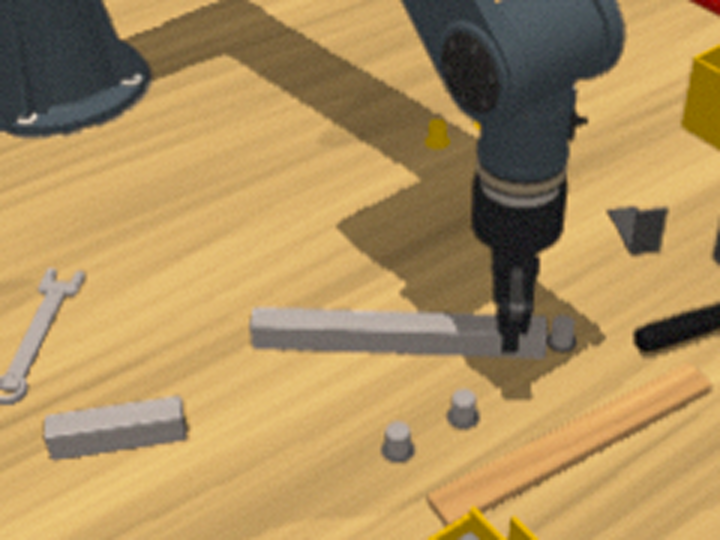

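View pics/w6.png

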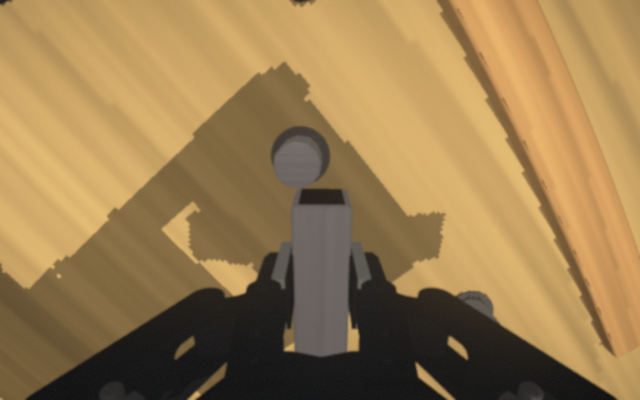

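```bash
python3 - <<'E'
from h import *
from station import optics
f=np.load('pics/w6.npz');m=optics.camera_model('wrist');T=wristT(m,f['pos'],f['rot'])
print('end top edge',plane(m,[[294,203],[351,205],[297,190],[346,190]],.03,T).round(4).tolist(),'dog',plane(m,[[299,160]],.025,T)[0].round(4))
P=backproj(m,f['d'],T);print('top z',np.nanmedian(P[215:260,300:345,2]))
E
python3 -m inch '[0,0,0,0, 0,0,0,0, 0,0,0,0, 0,0,4,0, 0,0,5,0, 0,0,5,0, 0,0,5,0, 0,0,5,0]' 80
```

```text
end top edge [[0.6654, 0.1684, 0.03], [0.6824, 0.1533, 0.03], [0.6698, 0.1717, 0.03], [0.6847, 0.1595, 0.03]] dog [0.6774 0.1797 0.025 ]
top z 0.029945375187599016
t: 9.65
tcp_pos: [0.6509, 0.1353, 0.2474]
tool_rot: [0.905, 0.426, -0.0, -0.0]
force: [0.7, -0.2, -0.3]
finger_gap: 0.8
```

Swing 1 is done: the left end centre is at about (674,161) mm, roughly 3 mm from seat_left and clear of the end dog. Moving over to the right end.

```bash
python3 -m inch '[-3,-3.7,-0.5,0, -3,-3.7,-0.5,0, -3,-3.7,-0.5,0, -3,-3.7,-0.5,0, 0,0,0,0, 0,0,0,0]' && python3 - <<'E'
from station import manip, optics
from h import *
s=manip.sense();p,d=optics.snapshot("wrist")
np.savez('pics/w7.npz',p=p,d=d,pos=s['tcp_pos'],rot=s['tool_rot']);cv2.imwrite('pics/w7.png',p[:,:,::-1])
m=optics.camera_model('wrist');T=wristT(m,s['tcp_pos'],s['tool_rot'])
R=Ro.from_quat(s['tool_rot']).as_matrix();print('yaw',np.degrees(np.arctan2(R[1,0],R[0,0])),s['tcp_pos'],s['force'])
for r in measure(dict(p=p,d=d),m,T,vmax=400): print(*r)
p2,d2=optics.snapshot("scene");np.savez('pics/scene7.npz',p=p2,d=d2);P=backproj(optics.camera_model("scene"),d2)
cv2.imwrite('pics/scene7.png',cv2.resize(p2[120:300,180:420,::-1],None,fx=3,fy=3,interpolation=cv2.INTER_CUBIC))
E
```

```text
t: 10.4
tcp_pos: [0.5319, -0.0127, 0.2262]
tool_rot: [0.905, 0.426, 0.001, 0.0]
force: [0.1, -0.9, 0.6]
finger_gap: 0.8
yaw 50.43243439156843 [ 0.5319291  -0.0127293   0.22621436] [ 0.12215657 -0.85714274  0.60768275]
[319. 100.] 4874 [571.8  39.8] [204.1  24.2] 50.0
[591.  36.] 1368 [845.2 -72.5] [101.6  90. ] 0.1
[401.  23.] 334 [688.9  52.3] [18.3 18.8] 51.5
[434.  78.] 308 [684.5 -11.8] [19.7 18.6] 54.9
[621. 128.] 628 [ 823.7 -188.4] [84.8 59.2] 89.9
[413. 245.] 290 [ 556.1 -151.3] [26.7 28.7] 54.6
[599. 263.] 1623 [ 727.6 -330.7] [63.7 78.1] 25.5
[ 34. 341.] 65 [42.1 47.8] [45.5 68.2] 85.7
```

View pics/w7.png

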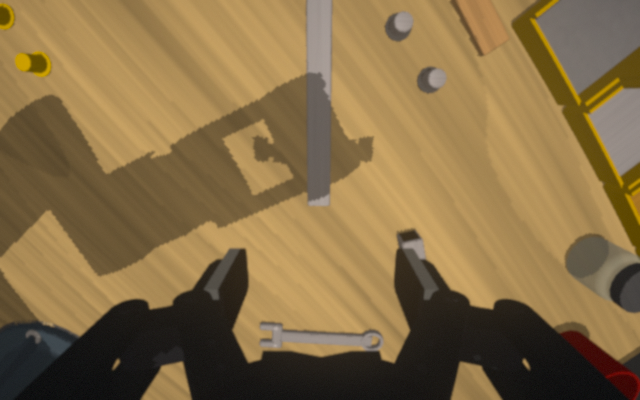

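View pics/scene7.png

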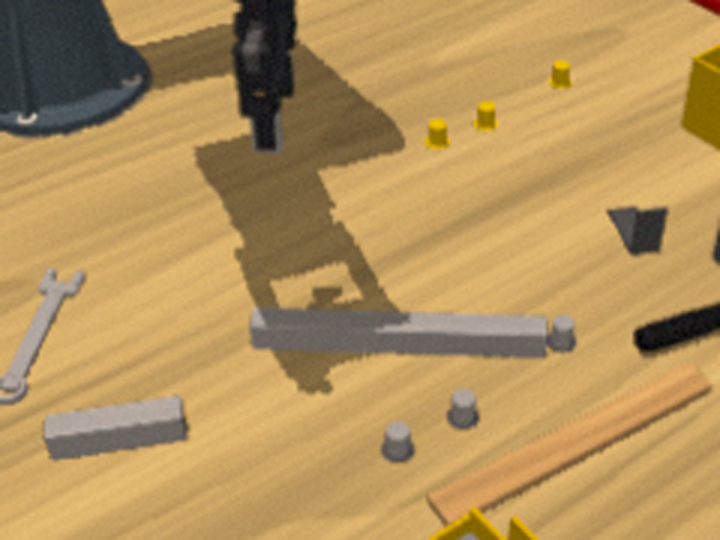

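The right end face is at (506,-38) mm, so it crept about 3 mm. The tube angle is 50.0° and the left end works out at (673,161). Descending to grip at the right.

```bash
python3 -m inch '[-0.3,0.1,-5,-0.007, 0,0,-5,0, 0,0,-5,0, 0,0,-4,0, 0,0,-2,0, 0,0,-1,0, 0,0,0,0, 0,0,0,0]' && python3 - <<'E'
from station import manip, optics
from h import *
s=manip.sense();print(s['tcp_pos'],s['force']);p,d=optics.snapshot("wrist");cv2.imwrite('pics/w8.png',p[:,:,::-1])
E
```

```text
t: 11.5
tcp_pos: [0.5293, -0.0117, 0.0068]
tool_rot: [0.906, 0.423, 0.001, 0.001]
force: [0.3, 0.1, -0.1]
finger_gap: 0.802
[ 0.52927    -0.01170057  0.00682768] [ 0.28278536  0.14907951 -0.14001682]
```

View pics/w8.png

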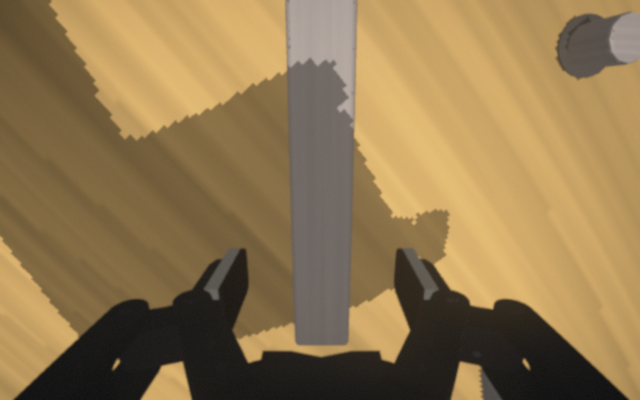

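```bash
python3 -m inch '[0,0,0,0, 0,0,0,0, 0,0,0,0, 0,0,0,0]' 0 70 && python3 - <<'E'
import numpy as np
from station import manip
from scipy.spatial.transform import Rotation as Ro
s=manip.sense();R=Ro.from_quat(s['tool_rot']).as_matrix();a0=np.arctan2(R[1,0],R[0,0]);print(np.degrees(a0))
def u(a): return np.array([np.cos(a),np.sin(a)])
L0=np.array([673.3,160.8]);L1=np.array([673.0,163.7]);a1=np.radians(85.95)
g0=s['tcp_pos'][:2]*1000; r=np.linalg.norm(L0-g0);print('r',r,np.degrees(np.arctan2(*(L0-g0)[::-1])))
r=225.
n=14;G=np.array([L0+(L1-L0)*t-r*u(a0+(a1-a0)*t) for t in np.linspace(0,1,n+1)])
G-=G[0]-g0; print('end',G[-1],L1-r*u(a1))
print(np.round(np.diff(np.round((G-g0)/10,1),axis=0),1).tolist(),(G[-1]-g0)/10,(a1-a0)/n,a1-a0)
E
```

```text
t: 12.05
tcp_pos: [0.5287, -0.0119, 0.0068]
tool_rot: [0.906, 0.423, 0.0, 0.0]
force: [-0.3, 0.6, 5.2]
finger_gap: 0.276
50.05319385388724
r 225.2809440747925 50.05497982019746
end [656.93392428 -60.95802113] [657.10892817 -60.73812919]
[[0.8, -0.6], [0.8, -0.6], [0.8, -0.5], [0.9, -0.5], [0.9, -0.5], [0.9, -0.4], [0.9, -0.4], [0.9, -0.3], [1.0, -0.3], [1.0, -0.2], [0.9, -0.3], [1.0, -0.1], [1.0, -0.1], [1.0, -0.1]] [12.82760577 -4.90439307] 0.04475124701427175 0.6265174581998045
```

```bash
python3 -m inch '[0.8,-0.6,0,0.045, 0.8,-0.6,0,0.045, 0.8,-0.5,0,0.045, 0.9,-0.5,0,0.045, 0.9,-0.5,0,0.045, 0.9,-0.4,0,0.045, 0.9,-0.4,0,0.045, 0.9,-0.3,0,0.045, 1.0,-0.3,0,0.045, 1.0,-0.2,0,0.045, 0.9,-0.3,0,0.044, 1.0,-0.1,0,0.044, 0,0,0,0]' && python3 - <<'E'
from station import manip, optics
from h import *
s=manip.sense();p,d=optics.snapshot("wrist");cv2.imwrite('pics/w9.png',p[:,:,::-1])
R=Ro.from_quat(s['tool_rot']).as_matrix();print('yaw',np.degrees(np.arctan2(R[1,0],R[0,0])),s['tcp_pos'],s['force'])
p2,d2=optics.snapshot("scene")
cv2.imwrite('pics/scene9.png',cv2.resize(p2[120:300,180:420,::-1],None,fx=3,fy=3,interpolation=cv2.INTER_CUBIC))
E
```

```text
t: 13.68
tcp_pos: [0.6362, -0.0588, 0.0068]
tool_rot: [0.761, 0.649, -0.0, -0.0]
force: [-2.1, 0.7, 5.6]
finger_gap: 0.274
yaw 80.9529426388103 [ 0.63617707 -0.05879076  0.00678787] [-2.14929664  0.70206392  5.5595093 ]
```

View pics/w9.png

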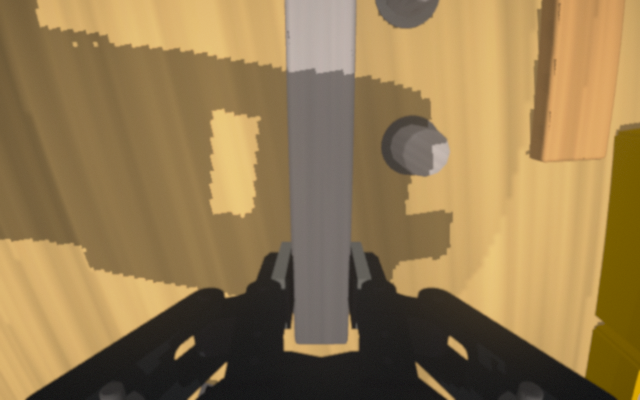

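View pics/scene9.png

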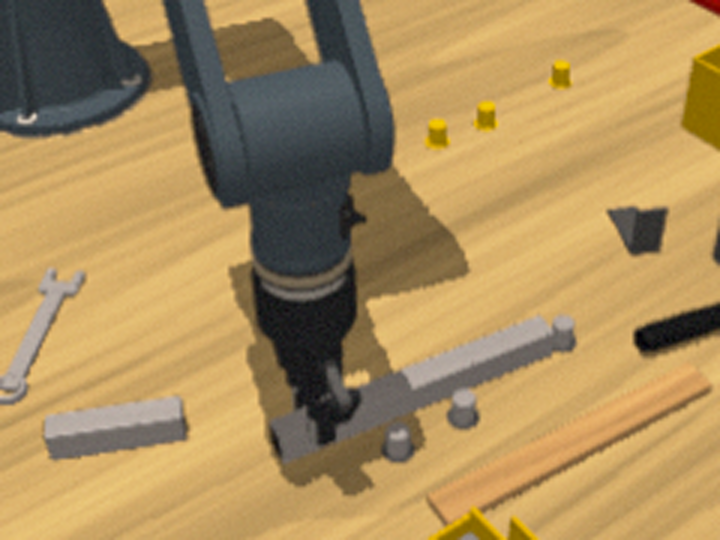

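```bash
python3 -m inch '[1.0,-0.1,0,0.044, 1.0,-0.1,0,0.044, 0,0,0,0, 0,0,0,0, 0,0,0,0]' && python3 - <<'E'
from station import manip, optics
from h import *
s=manip.sense();p,d=optics.snapshot("wrist");cv2.imwrite('pics/w10.png',p[:,:,::-1])
m=optics.camera_model('wrist');T=wristT(m,s['tcp_pos'],s['tool_rot'])
R=Ro.from_quat(s['tool_rot']).as_matrix();print('yaw',np.degrees(np.arctan2(R[1,0],R[0,0])),s['tcp_pos'],s['force'],s['ft_torque'])
E
```

```text
t: 14.4
tcp_pos: [0.6562, -0.0609, 0.0068]
tool_rot: [0.732, 0.682, -0.0, 0.0]
force: [-1.3, 0.6, 5.6]
finger_gap: 0.273
yaw 85.96754221858916 [ 0.65622269 -0.06085811  0.00678342] [-1.28045752  0.56823587  5.59958269] [0.06064803 0.24614234 0.22417982]
```

View pics/w10.png

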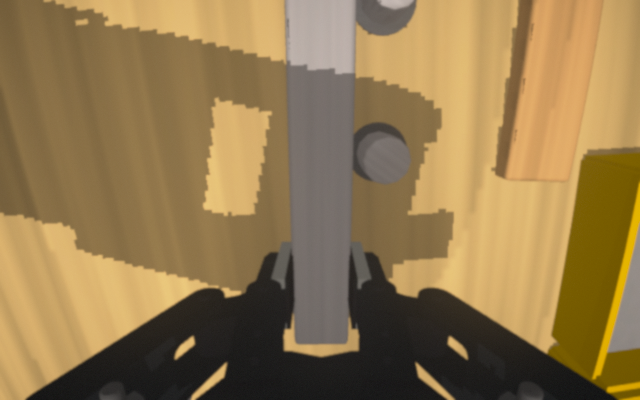

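The tube lies alongside both front dogs. Releasing, rising and moving to the overview pose to check.

```bash
python3 -m inch '[0,0,0,0, 0,0,0,0, 0,0,0,0, 0,0,4,0, 0,0,5,0, 0,0,5,0, 0,0,5,0, -2,3,4,0.02, -3,4,3,0.02, -2,4,2,0.03, 0,0,0,0, 0,0,0,0]' 70 && python3 - <<'E'
from station import manip, optics
from h import *
s=manip.sense();p,d=optics.snapshot("wrist");cv2.imwrite('pics/w11.png',p[:,:,::-1]);np.savez('pics/w11.npz',p=p,d=d,pos=s['tcp_pos'],rot=s['tool_rot'])
m=optics.camera_model('wrist');T=wristT(m,s['tcp_pos'],s['tool_rot'])
print(s['tcp_pos'],s['force'])
for r in measure(dict(p=p,d=d),m,T,vmax=400): print(*r)
p2,d2=optics.snapshot("scene");np.savez('pics/scene11.npz',p=p2,d=d2)
cv2.imwrite('pics/scene11.png',cv2.resize(p2[120:300,180:420,::-1],None,fx=3,fy=3,interpolation=cv2.INTER_CUBIC))
E
```

```text
t: 15.95
tcp_pos: [0.5864, 0.049, 0.2858]
tool_rot: [0.707, 0.707, -0.0, 0.0]
force: [-0.4, 0.6, 0.7]
finger_gap: 0.7
[0.58642425 0.04898154 0.28576398] [-0.35018891  0.57187136  0.66106708]
[395.  54.] 243 [673.7 178. ] [18.8 18.9] 2.6
[383. 165.] 4274 [672.2  33.6] [258.5  47.9] 86.1
[512. 252.] 847 [855.2 -73.4] [ 86.6 122.1] 89.7
[289. 320.] 1067 [ 538.2 -187.2] [113.   25.6] 64.9
[471. 301.] 73 [ 806.3 -157.3] [10.3 19.1] 88.8
[535. 316.] 109 [ 912.4 -182.5] [16.5 34.6] 49.4
```

View pics/w11.png

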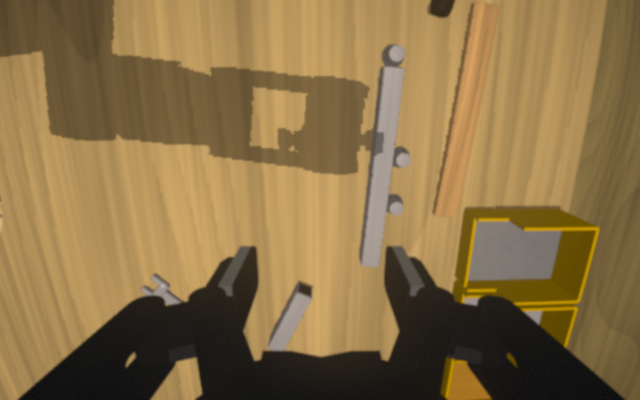

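View pics/scene11.png

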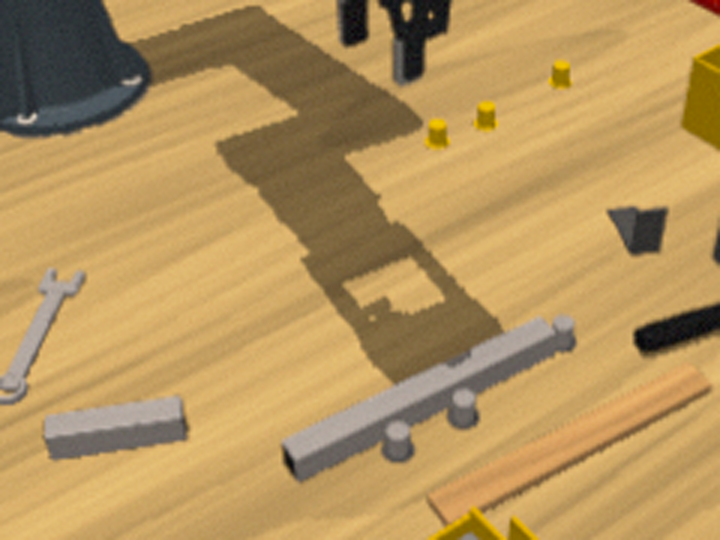

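```bash
python3 - <<'E'
from h import *
from station import optics
f=np.load('pics/w11.npz');m=optics.camera_model('wrist');T=wristT(m,f['pos'],f['rot']);P=backproj(m,f['d'],T)
hs=cv2.cvtColor(f['p'],cv2.COLOR_RGB2HSV)
M=((hs[...,1]<80)&(P[...,2]>.0272)&(P[...,2]<.04)).astype(np.uint8);M[:50]=0;M=cv2.morphologyEx(M,cv2.MORPH_OPEN,np.ones((3,3)))
k,L,S,C=cv2.connectedComponentsWithStats(M);i=1+[j for j in np.argsort(-S[1:,4]) if abs(C[1+j][0]-380)<20][0]
vv,uu=np.nonzero(L==i);W=plane(m,np.c_[uu,vv],.03,T)[:,:2].astype(np.float32)*1000
r=cv2.minAreaRect(W);print(r,len(W))
W2=W-W.mean(0);ev=np.linalg.svd(W2,full_matrices=False)[2][0];ev*=np.sign(ev[1]);ang=np.degrees(np.arctan2(ev[1],ev[0]));print('pca',ang,W.mean(0))
g=cv2.GaussianBlur(f['p'],(0,0),.8).mean(2)
for c in ((395,55),(403,158),(396,206)): print(plane(m,[c],.025,T)[0].round(4))
sl,sr,th,_=seat((674.4,178.6),(690.2,52.5),(685.3,-11.2))
c=np.array(r[0]);t=np.radians(ang);uu_=np.array([np.cos(t),np.sin(t)])
Rl=np.array([[np.cos(np.radians(th)),-np.sin(np.radians(th))],[np.sin(np.radians(th)),np.cos(np.radians(th))]])
print('tl in seat',(c+130*uu_-sl)@Rl,'tr',(c-130*uu_-sr)@Rl)
cv2.imwrite('pics/w11c.png',cv2.resize(f['p'][35:275,330:430,::-1],None,fx=2.4,fy=2.4,interpolation=cv2.INTER_CUBIC).transpose(1,0,2))
E
```

```text
((661.4943237304688, 34.063575744628906), (258.05255126953125, 25.37013816833496), 85.90375518798828) 3897
pca 85.8512 [662.29346   43.516502]
[0.6726 0.1764 0.025 ]
[0.6896 0.0548 0.025 ]
[ 0.6848 -0.0088  0.025 ]
tl in seat [-2.42758134 -0.67975005] tr [-2.86132328 -0.67940821]
```

View pics/w11c.png

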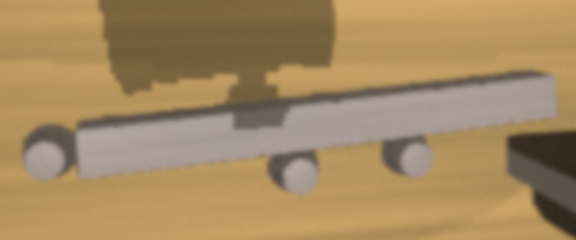

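Measured in the seat frame, the tube sits at x −2.4 to −2.9 mm, y −0.7 mm, aligned to about 0.1°. I'll take one closer look at the gap to the front dogs before deciding whether to mend it.

```bash
python3 -m inch '[2.5,-3.0,-2,-0.025, 2.5,-3.0,-3,-0.025, 2.3,-3.0,-4,-0.02, 0,0,-4,0, 0,0,0,0, 0,0,0,0]' && python3 - <<'E'
from station import manip, optics
from h import *
s=manip.sense();p,d=optics.snapshot("wrist");cv2.imwrite('pics/w12.png',p[:,:,::-1]);np.savez('pics/w12.npz',p=p,d=d,pos=s['tcp_pos'],rot=s['tool_rot'])
m=optics.camera_model('wrist');T=wristT(m,s['tcp_pos'],s['tool_rot'])
print(s['tcp_pos'],T[:3,3])
P=backproj(m,d,T);hs=cv2.cvtColor(p,cv2.COLOR_RGB2HSV)
M=((hs[...,1]<80)&(P[...,2]>.0278)&(P[...,2]<.036)).astype(np.uint8);M[350:]=0;M=cv2.morphologyEx(M,cv2.MORPH_OPEN,np.ones((5,5)))
k,L,S,C=cv2.connectedComponentsWithStats(M);i=1+np.argmax(S[1:,4]);vv,uu=np.nonzero(L==i)
W=plane(m,np.c_[uu,vv],.03,T)[:,:2].astype(np.float32)*1000;print(cv2.minAreaRect(W),S[i])
M=((hs[...,1]<80)&(P[...,2]>.0225)&(P[...,2]<.0275)).astype(np.uint8);M=cv2.morphologyEx(M,cv2.MORPH_OPEN,np.ones((7,7)))
for c in cv2.findContours(M,0,1)[0]:
    if 100<cv2.contourArea(c)<3000:
        W=plane(m,c.reshape(-1,2),.025,T)[:,:2].astype(np.float32)*1000; print(c.reshape(-1,2).mean(0).round(),cv2.minAreaRect(W),cv2.minEnclosingCircle(W))
E
```

```text
t: 16.8
tcp_pos: [0.66, -0.0414, 0.1566]
tool_rot: [0.732, 0.681, 0.0, 0.0]
force: [-0.4, -0.1, 0.4]
finger_gap: 0.698
[ 0.66001516 -0.04136268  0.15655865] [0.66513517 0.03108861 0.30329991]
((660.3619384765625, 6.4355621337890625), (201.8997802734375, 24.585752487182617), 85.96239471435547) [ 302    0   32  247 7181]
[556. 322.] ((897.2749633789062, -204.0765380859375), (11.140974998474121, 16.43235206604004), 9.724418640136719) ((896.7078247070312, -204.00238037109375), 9.479886054992676)
[562. 311.] ((903.1905517578125, -190.09474182128906), (17.640012741088867, 33.21084976196289), 68.51634216308594) ((902.135498046875, -192.77554321289062), 17.04874038696289)
[484. 290.] ((813.7767333984375, -156.8235321044922), (11.43502140045166, 19.007787704467773), 84.7723388671875) ((813.725830078125, -157.37908935546875), 10.31403636932373)
[491. 252.] ((817.9746704101562, -114.91936492919922), (9.454679489135742, 14.36740779876709), 85.29285430908203) ((817.9320068359375, -115.43836212158203), 8.324825286865234)
[479. 236.] ((802.9470825195312, -97.86292266845703), (22.469589233398438, 13
[... 788 characters left out ...]
2598)
[485. 174.] ((805.1997680664062, -38.00052261352539), (13.563329696655273, 13.46801471710205), 86.1458511352539) ((805.1094970703125, -37.99378967285156), 9.009912490844727)
[523. 173.] ((841.69482421875, -40.02124786376953), (20.497678756713867, 17.069412231445312), 5.356715202331543) ((841.5628662109375, -38.550758361816406), 12.231243133544922)
[348. 153.] ((685.559814453125, -12.353409767150879), (18.068801879882812, 18.121519088745117), 86.02108001708984) ((685.2223510742188, -12.33604621887207), 9.798789024353027)
[350.  74.] ((690.0078125, 52.053062438964844), (18.52674102783203, 17.81914520263672), 86.65841674804688) ((690.1678466796875, 52.317256927490234), 10.015632629394531)
```

View pics/w12.png

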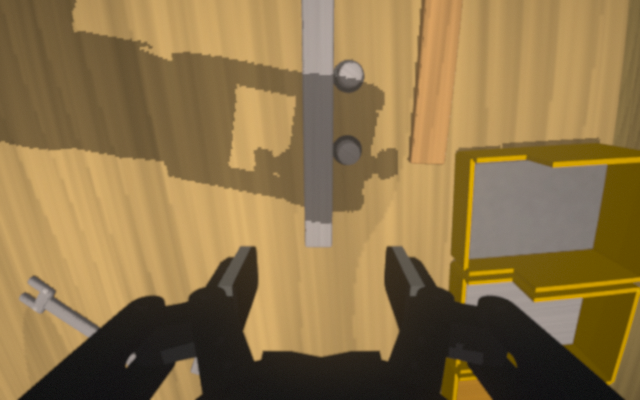

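The closer view gives front-dog axes 26.3 and 26.4 mm from the tube axis, where seated is 24.5. The tube is therefore parallel and about 1.9 mm short of nominal, which is a good fit, so I'll leave it. I'll withdraw and confirm that the offcut hasn't moved.

```bash
python3 -m inch '[0,0,4,0, -1,0,4,0, -2,0,4,0, 0,0,0,0, 0,0,0,0, 0,0,0,0]' && python3 - <<'E'
from station import manip, optics
from h import *
s=manip.sense();print(s['t'],s['tcp_pos'],s['force'])
p,d=optics.snapshot("scene");a=np.load('pics/scene0.npz')['p']
m=optics.camera_model("scene");
for q,dd in ((a,np.load('pics/scene0.npz')['d']),(p,d)):
    hs=cv2.cvtColor(q,cv2.COLOR_RGB2HSV);M=((hs[...,1]<60)&(hs[...,2]>50)).astype(np.uint8);w=np.zeros_like(M);w[248:278,190:248]=1
    k,L,S,C=cv2.connectedComponentsWithStats(M*w);i=1+np.argmax(S[1:,4]);print('offcut',S[i],C[i].round(2))
cv2.imwrite('pics/scene13.png',cv2.resize(p[120:300,180:420,::-1],None,fx=3,fy=3,interpolation=cv2.INTER_CUBIC))
E
```

```text
t: 17.6
tcp_pos: [0.629, -0.0405, 0.2752]
tool_rot: [0.732, 0.682, -0.0, -0.001]
force: [-0.4, -0.5, -1.2]
finger_gap: 0.701
17.6 [ 0.62901933 -0.04053485  0.27520502] [-0.4252314  -0.51838839 -1.20690791]
offcut [195 252  47  21 666] [217.74 262.16]
offcut [195 252  47  21 665] [217.72 262.15]
```

View pics/scene13.png

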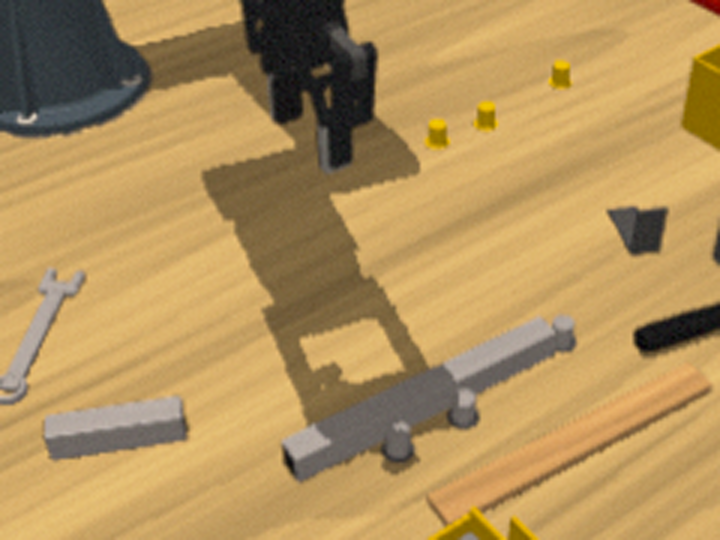

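The scene view shows the tube along the two front dogs with its left end by the end dog. The offcut is unmoved to the pixel, and the gripper is clear of everything.

```bash
python3 -c "
from station import job
print(job.sign_off())"
```

```text
the job is handed in; nothing more can be done
None
```

The tube now lies along the two front steel dogs with its left end by the end dog. It has been released, and the job is handed in at about 17.6 s.

- **Swing 1:** I gripped the tube 35 mm from the left end and swung it about the right end. The left end came to about 3 mm from seat_left, clear of the end dog, and the right end crept about 3 mm.
- **Swing 2:** I regripped 35 mm from the right end and swung it about the left end.
- **Failed first grasp:** On the first try the jaws shut on top of the tube and pressed it with about 7 N. The wrist depth showed the fingertips ending about 4 mm behind the reported TCP, where 19 mm ahead was stated. I opened, found the tube unmoved, and regripped about 19 mm lower. After that the gap read 0.27, which fits the 25 mm width.
- **Final position:** The tube is parallel to the seat within about 0.1° and within 1 mm along its length. It stands short of the nominal line towards the robot. The closest view gives about 1.9 mm and the overview gave 2.4–2.9 mm, so the gap to the front dogs is about 4 mm against the nominal 2. I left that as it was.
- **Offcut:** It is in the same place to the pixel.
- **Forces:** The wrist force was at most about 10 N in the readings I took.

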